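# Bolt the parts tray into its bench dock

## Task

Lock the parts tray to its dock: press the spring catch's long bar down with one fingertip and, keeping it held down, push the bolt by its upright lug with the other finger until the bolt is fully home in the tray's keeper loop. Then take the hand away so that the catch springs back up and the bolt stays home. Grasp and lift nothing, and leave the loose footpeg, jar and screwdriver where they are.

Things in the scene. Friction and masses are not known exactly. Their poses are not given: they have to be found in the camera images.
- dock: Fixed steel plate, 130 x 245 mm, 12 mm thick, carrying bolt, catch and, from 120 to 310 mm along dock +y, a blue tray of upright footpegs (140 mm high). Origin: on the bench below the bolt's centre line. Dock z is up, +y the way the bolt slides home (to the tray), +x sideways from bolt to catch bar. Yaw within 0.5 rad of 0. The bolt's guides, 40 and -88 mm along y, are 45 mm high.
- keeper (a point): Centre of the keeper loop on the tray's side that the bolt enters, 33 mm above the bench and 95 mm along dock +y from the dock's origin. The loop is 42 mm wide, 20 mm deep and 54 mm high; the bracket behind it reaches 75 mm. Fixed to the dock.
- bolt (a joint): Travel of the steel bolt along dock +y, m: 0 withdrawn (as it starts), 0.045 fully home (end stop). It rubs with about 3 N and stays where it is left. Teeth on its side are blocked by the catch whenever the catch is less than about 6 mm down, at the start and part way; the last tooth passes at 0.0425.
- lug_push (a point): Middle of the lug's back face (the -y face, to be pushed), 66 mm above the bench; moves with the bolt. The lug is a plain upright aluminium block on the bolt, 26 mm wide (dock x), 14 mm thick (dock y), its top 78 mm above the bench; the bolt's top, at its foot, is 40 mm above the bench.
- catch (a joint): How far the spring catch is pressed down, m: 0 up, 0.010 at its stop. It needs about 3.5 N to start and 7 N at the stop, frees the bolt at about 0.006, and springs up when let go if no bolt tooth is above it.
- catch_top (a point): Centre of the top of the catch's flat aluminium press bar, which goes straight down: 64 mm above the bench when up, 54 mm fully pressed. 24 mm wide (dock x), 100 mm long (dock y, parallel to the bolt), centre line 50 mm from the bolt's. A fingertip can slide along it while pressing. With the bolt withdrawn it reaches from 41 mm behind (-y) the lug's back face to 59 mm ahead of it.
- spare_peg: Loose footpeg lying on the bench beside the dock on the -x side, 130 mm long, 32 mm wide, 26 mm high, black collar at one end. Origin below its centre. Not to be moved.
- jar: Loose amber jar standing on the bench on the dock's +x side, 48 mm across, 60 mm high. Origin at the centre of its underside. Not to be moved.
- driver: Loose screwdriver with a black handle, about 190 mm long, lying on the bench at the dock's -y end. Not to be moved.

How it is judged:
By the outcome, as a careful person would: the job done as asked, in the order asked, and still so for the second after the job is handed in, with the robot touching nothing.
It also fails if it takes over 35 s, if anything falls off the work surface, if the arm or the gripper's body presses on something with over 40 N, if the wrist force passes 120 N, or if a joint passes its speed limit or range.

## Robot

A 6-joint arm with a two-finger parallel gripper is mounted at the origin on the work surface. World frame = base frame: x ahead of the robot, y to its left, z up, the work surface at z = 0. Lengths are in mm, angles in rad, forces in N, time in s.
With the tool pointing down it reaches from about 275 to 750 mm from the base axis. Payload 10.2 kg.
Tool frame: the origin (TCP) lies midway between the tips of the shut fingers; the grasp point (between the pads) lies 19 mm behind it; z points along the fingers, y is the line along which they close (so a half turn about z gives the same grasp; the last joint's range is limited). The gripper opens to 85 mm and grips with 20 to 120 N. Pads are 22 mm wide; open, the fingers measure 114 mm over their backs; the gripper's body (76 mm by 85 mm) begins 54 mm behind the grasp point. The pads swing forward as they close: fully open they stand 13 mm farther back than shut.
Start: joints at [0.929, 0.313, 1.498, -0, 1.331, -0.223], TCP at [213.512, 479.629, 231.294] pointing down, gripper open.
Joint ranges: [-2.94, 2.94], [-0.97, 2.17], [0.19, 2.56], [-1.23, 4.37], [0.02, 3.11], [-2.88, 2.88]. Speed limits (rad/s): [2.39, 2.39, 3.01, 3.14, 3.14, 3.14].

## Interface

Orientations are given as a unit quaternion [w, x, y, z].
In Python, from plant import telemetry, imaging, manip gives the robot as it stands. The module is installed in compiled form; this text tells all that it offers.
- The arm moves only by the tool carry_out, never from a script. Its arguments are lists of equal length, an entry for each row: "fingers": the opening, from 0 (shut) to 1 (fully open); "xyz": the shift along the world's x, y, z in mm, a list of three; "spin": the turn about the world's z in rad. A call has 1 to 20 rows; each row shifts and turns the commanded pose from where the row before left it; what a row does not reach is not made up. A row lasts 1/10 s, in which the tool goes at most 50 mm and 8.59 degrees, less where a joint would pass 70% of its speed; a pose out of reach is approached as far as the arm can. A call with a gripper value outside its range is refused whole. The fingers move at their own pace and stop on an object; "force" is the grip in N (left out, the last holds). Time passes only in rows, so rows that do not move let the fingers close. It gives the time, the measured TCP pose, the force, the opening and the grip force at its end, in the units of the state.
- telemetry.read_state(): the state, without advancing time (a new reading comes with each control period).
- imaging.capture(name): name is "scene" or "side" or "wrist"; returns (picture, depth): 384x512x3 uint8, red, green, blue; 384x512 float32, mm along the optical axis (not along the pixel's ray), 0 where there is no reading.
- imaging.camera_model(name): a dict with "mtx" (3x3 intrinsics, pixels), "eye" and "rotation" of the camera in the world; the wrist camera has in their place "tool_from_camera" (4x4, takes a point from camera to tool coordinates, whose origin is the TCP and whose axes are the flange's). Camera axes: x right, y up, looking along -z (the intrinsics and any distortion apply to the point x, -y, -z); pixel columns grow to the right and rows downward; lengths in mm; the calibration is good to about 2 mm. A picture is of the moment at which its call begins: read the wrist's pose just before it. camera_model takes no time and is no camera call.
- manip.close_job(): hands the job in; it is judged then, once.
The state is a dict: "clock": time; "qpos": joint angles; "qvel": joint speeds; "joint_efforts": joint torques, N m; "tcp_pos": TCP position; "orientation": TCP orientation; "wrist_force": force on the tool from outside, world axes, zero at the start; "moment": the same for the moment, N m; "grip_width": opening from 0.0 (shut) to 1.0 (fully open); "grasp_force": force on a finger pad.
Only numpy, scipy, OpenCV 4.12 (cv2) and the standard library are available. Lean on these libraries where they do the work, as an engineer would, in place of code of your own. Each camera call takes 0.05 s, during which the arm holds its last target. There are 200 camera calls.

## Working session

There is one attempt and no reset: what is moved stays moved. The work goes in short steps, Python scripts to look and compute and a tool call to move; the robot and the scene stay as the last step left them, time stands still between calls to the robot, and variables do not carry over. Pictures are saved under pics/ and viewed, at most 10 in all, crops included, and the job is handed in when it is done.

Besides the shell and the picture viewer there is one more tool, called after "Request:" as a command line: name --pt "numbers of a row" for each row, then --argument value for the rest. carry_out: Moves the arm, as the interface text tells. Its arguments: {"type":"object","properties":{"fingers":{"type":"array","items":{"type":"number"}},"xyz":{"type":"array","items":{"type":"array","items":{"type":"number"}}},"spin":{"type":"array","items":{"type":"number"}},"force":{"type":"number"}},"required":["fingers","xyz","spin"]}

```bash
mkdir -p pics; cat > h.py <<'E'
import numpy as np, cv2
from plant import telemetry, imaging, manip
def cam(n):
    m=imaging.camera_model(n); return m
def world(n,dep,m=None):
    m=m or cam(n); K=np.array(m["mtx"]); h,w=dep.shape
    u,v=np.meshgrid(np.arange(w),np.arange(h))
    p=np.stack([(u-K[0,2])/K[0,0]*dep,-(v-K[1,2])/K[1,1]*dep,-dep],-1)
    return p@np.array(m["rotation"]).T+np.array(m["eye"])
E
python3 - <<'E'
from h import *
print(telemetry.read_state())
ims=[]
for n in("scene","side"):
    im,d=imaging.capture(n); m=cam(n); print(n,m)
    np.savez(f"{n}.npz",im=im,d=d); cv2.imwrite(f"pics/{n}0.png",cv2.resize(im[:,:,::-1],(800,600)))
E
```

```text
{'clock': 0.0, 'qpos': array([ 9.28604586e-01,  3.13440148e-01,  1.49845687e+00,  5.41848806e-06,
        1.33101395e+00, -2.23389433e-01]), 'qvel': array([ 0.00156512, -0.00234379,  0.00120543,  0.00059264,  0.00052871,
        0.00205325]), 'joint_efforts': array([-4.67641057e-04, -4.12269151e+01, -2.59746140e+01, -1.77262846e-04,
        4.06542735e-03, -3.00942759e-05]), 'tcp_pos': array([213.3401697 , 479.4055981 , 230.73267399]), 'orientation': array([-2.78844268e-04,  2.07874758e-01,  9.78155228e-01, -5.97281338e-04]), 'wrist_force': array([0.08643929, 0.10016004, 0.38911753]), 'moment': array([0.00072144, 0.01202171, 0.00573983]), 'grasp_force': 0.0, 'grip_width': 1.0009570970112531}
scene {'mtx': array([[362.13406485,   0.        , 254.07468202],
       [  0.        , 362.13406485, 191.93436959],
       [  0.        ,   0.        ,   1.        ]]), 'eye': array([952.42443886, 415.05388696, 491.19130924]), 'rotation': array([0.27205924, 0.15979831, 0.44505656, 0.83807693])}
side {'mtx': array([[374.42231347,   0.        , 250.87082633],
       [  0.        , 374.42231347, 181.98606426],
       [  0.        ,   0.        ,   1.        ]]), 'eye': array([324.11088255, 293.2229734 , 551.26278242]), 'rotation': array([-0.2981374 , -0.11493356,  0.35977563,  0.87662184])}
```

View pics/scene0.png

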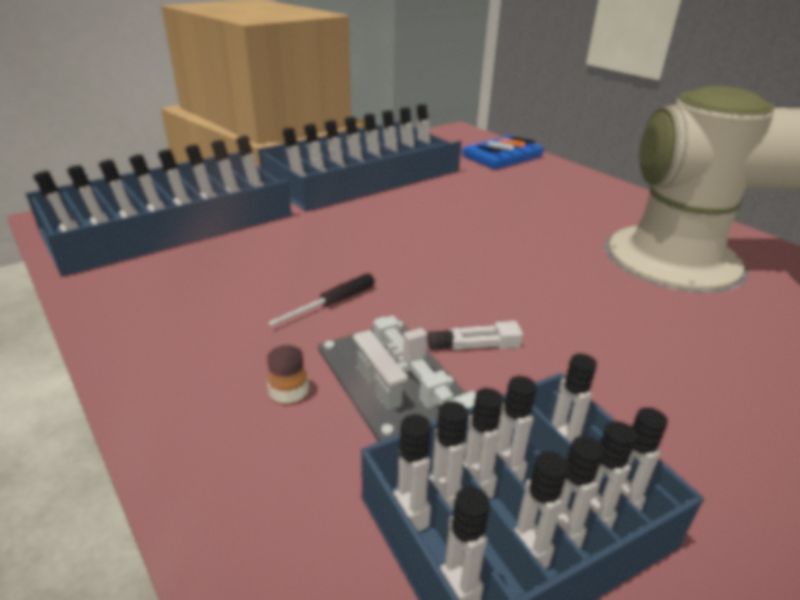

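View pics/side0.png

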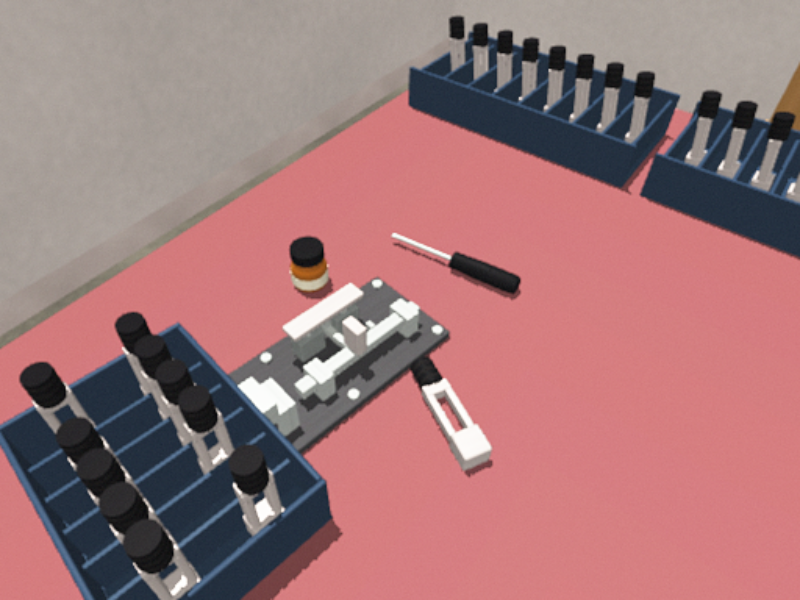

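The scene and side pictures show the press bar at about (323,310), the lug at (354,335), the jar at (308,265) and the peg at (455,410) in the side view at 800x600. Next I'll measure by height slices of the depth.

```bash
cat > h.py <<'E'
import numpy as np, cv2
from scipy.spatial.transform import Rotation as R
from plant import telemetry, imaging, manip
def pts(n,dep):
    m=imaging.camera_model(n); K=m["mtx"]; h,w=dep.shape
    u,v=np.meshgrid(np.arange(w),np.arange(h))
    p=np.stack([(u-K[0,2])/K[0,0]*dep,-(v-K[1,2])/K[1,1]*dep,-dep],-1)
    q=m["rotation"]; rot=R.from_quat([q[1],q[2],q[3],q[0]]).as_matrix()
    return p@rot.T+m["eye"]
E
python3 - <<'E'
from h import *
for n in("side","scene"):
    z=np.load(n+".npz"); P=pts(n,z["d"]); im=z["im"].astype(int)
    ok=(z["d"]>0)
    # region of dock (pixels, 512x384)
    box=(slice(175,275),slice(150,290)) if n=="side" else (slice(195,285),slice(195,310))
    M=np.zeros(ok.shape,bool); M[box]=True
    hsv=cv2.cvtColor(z["im"],cv2.COLOR_RGB2HSV)
    red=ok&(hsv[...,1]>90)&((hsv[...,0]<8)|(hsv[...,0]>170))
    print(n,"bench z near",np.median(P[red&M][:,2]) if (red&M).any() else None)
    light=ok&M&(hsv[...,2]>110)&(hsv[...,1]<70)
    for lo,hi in((58,70),(72,84)):
        m=(light&(P[...,2]>lo)&(P[...,2]<hi)).astype(np.uint8)
        k,l,s,c=cv2.connectedComponentsWithStats(m)
        for i in range(1,k):
            if s[i,4]<12: continue
            q=P[l==i]; r=cv2.minAreaRect(q[:,:2].astype(np.float32))
            print(lo,s[i,4],"px",c[i].round(),"med",np.median(q,0).round(1),"rect",np.round(r[0],1),np.round(r[1],1),round(r[2],1))
E
```

```text
side bench z near -0.6940166555851306
58 639 px [206. 199.] med [645.1  -9.6  63.1] rect [646.3 -13.3] [100.   24.1] 81.1
58 70 px [226. 215.] med [590.   -1.9  64.5] rect [595.4  -2.9] [27.2 12.1] 20.4
58 40 px [173. 263.] med [595.7 116.8  64.3] rect [595.8 117.3] [14.4  1.5] 78.9
72 119 px [226. 208.] med [595.9  -6.3  76.9] rect [596.7  -7.2] [14.3 24.5] 78.5
72 276 px [164. 252.] med [615.9 115.7  74.1] rect [616.6 115.3] [17.2 43.1] 80.5
scene bench z near 0.8959278704513451
58 504 px [243. 229.] med [648.2  -6.5  64.5] rect [646.  -12.7] [102.   24.2] 81.4
58 71 px [265. 221.] med [601.1  -1.7  64.2] rect [599.   -1.8] [11.  25.9] 61.1
72 95 px [265. 214.] med [598.2  -5.2  78. ] rect [596.8  -7.1] [15.2 25.4] 80.5
72 72 px [299. 255.] med [621.4 112.2  75.7] rect [620.4 115.7] [19.5 27.8] 80.8
72 41 px [303. 280.] med [656.5 159.3  77.8] rect [653.1 159.3] [ 5.5 13.3] 54.4
```

Request:
carry_out --fingers '[0.42,0.42,0.42,0.42,0.42,0.42,0.42,0.42,0.42,0.42,0.42,0.42,0.42,0.42,0.42,0.42,0.42,0.42,0.42,0.42]' --pt "20 -26 0" --pt "20 -26 0" --pt "20 -26 0" --pt "20 -26 0" --pt "20 -26 0" --pt "20 -26 0" --pt "20 -26 0" --pt "20 -26 0" --pt "20 -26 0" --pt "20 -26 0" --pt "20 -26 0" --pt "20 -26 0" --pt "20 -26 0" --pt "20 -26 0" --pt "20 -26 0" --pt "20 -26 0" --pt "21 -25 0" --pt "21 -25 0" --pt "21 -25 0" --pt "21 -25 0" --spin '[-0.0654,-0.0654,-0.0654,-0.0654,-0.0654,-0.0654,-0.0654,-0.0654,-0.0654,-0.0654,-0.0654,-0.0654,-0.0654,-0.0654,-0.0654,-0.0654,-0.0654,-0.0654,-0.0654,-0.0654]'

```text
clock: 2.1
tcp_pos: [618.1, -37.5, 230.8]
orientation: [-0.0, 0.761, 0.649, -0.0]
wrist_force: [0.9, -0.4, -0.1]
grip_width: 0.419
grasp_force: 0.0
```

Request:
carry_out --fingers '[0.42,0.42,0.42,0.42,0.42]' --pt "0 0 -35" --pt "0 0 -35" --pt "0 0 -35" --pt "0 0 -25" --pt "0 0 0" --spin '[0,0,0,0,0]'

```text
clock: 2.6
tcp_pos: [615.5, -35.9, 97.5]
orientation: [-0.003, 0.76, 0.65, -0.002]
wrist_force: [-0.3, -0.7, -0.1]
grip_width: 0.424
grasp_force: 0.0
```

```bash
python3 - <<'E'
from h import *
s=telemetry.read_state(); print(s["tcp_pos"].round(1),s["wrist_force"].round(2))
im,d=imaging.capture("wrist"); T=imaging.camera_model("wrist")["tool_from_camera"];K=imaging.camera_model("wrist")["mtx"]
u,v=np.meshgrid(np.arange(512),np.arange(384))
p=np.stack([(u-K[0,2])/K[0,0]*d,-(v-K[1,2])/K[1,1]*d,-d],-1)@T[:3,:3].T+T[:3,3]
q=s["orientation"]; P=p@R.from_quat([q[1],q[2],q[3],q[0]]).as_matrix().T+s["tcp_pos"]
def rep(P,d,hm):
    for lo,hi in((59,70),(73,83),(90,112)):
        m=((d>0)&(P[...,2]>lo)&(P[...,2]<hi)&(np.hypot(P[...,0]-620,P[...,1]+10)<80)).astype(np.uint8)
        k,l,st,c=cv2.connectedComponentsWithStats(m)
        for i in range(1,k):
            if st[i,4]<25: continue
            g=P[l==i]; r=cv2.minAreaRect(g[:,:2].astype(np.float32))
            print(hm,lo,st[i,4],c[i].round(),np.median(g,0).round(1),g[:,2].min().round(1),np.round(r[0],1),np.round(r[1],1),round(r[2],1))
rep(P,d,"wrist")
im2,d2=imaging.capture("side"); rep(pts("side",d2),d2,"side")
im3,d3=imaging.capture("scene"); rep(pts("scene",d3),d3,"scene")
a=cv2.resize(im,(400,300)); 
c2=cv2.resize(im2[120:270,130:330],(400,300)); c3=cv2.resize(im3[130:280,180:380],(400,300))
cv2.imwrite("pics/w1.png",np.vstack([np.hstack([a,c2]),np.hstack([c3,c3*0])])[:,:,::-1])
E
```

```text
[615.5 -35.9  97.5] [-0.27 -0.67 -0.06]
wrist 59 6470 [304. 171.] [647.8  -4.1  63.5] 59.0 [647.  -13.7] [99.5 24.2] 81.2
wrist 59 260 [220. 179.] [600.4  -1.5  64.2] 59.0 [600.3  -3. ] [10.1 27.6] 58.0
wrist 73 1213 [215. 196.] [597.7  -7.   77.3] 73.0 [597.4  -7.7] [14. 26.] 80.6
wrist 90 381 [211. 255.] [597.4 -24.2 107.4] 97.9 [597.4 -30.8] [13.4 22.3] 27.9
wrist 90 400 [303. 255.] [637.5 -32.5 107. ] 96.7 [635.7 -36.8] [22.5 13.5] 43.7
side 59 620 [205. 199.] [646.3  -8.4  63. ] 59.0 [647.5 -13. ] [99.7 25.5] 81.0
side 59 65 [226. 215.] [591.5  -1.9  65. ] 59.0 [595.1  -2.4] [27.1 11.8] 19.7
side 73 115 [226. 208.] [596.3  -6.5  76.8] 73.1 [596.8  -7.5] [14.1 25.8] 81.1
side 90 54 [219. 174.] [636.1 -37.  106.6] 100.2 [635.9 -37.7] [21.1  6.4] 67.4
side 90 33 [234. 189.] [595.3 -24.7 107.5] 100.2 [591.9 -26.8] [21.2  7.8] 37.5
scene 59 496 [243. 229.] [648.3  -6.6  64.6] 59.0 [645.5 -12.6] [100.9  25.7] 80.6
scene 59 63 [266. 220.] [599.3  -1.5  64.1] 59.1 [599.5  -1.6] [10.4 25.5] 58.6
scene 73 85 [266. 214.] [597.6  -5.   78.1] 73.1 [596.9  -7.5] [14.2 25.7] 79.2
scene 90 26 [258. 195.] [598.6 -29.  108.5] 103.0 [598.7 -31.3] [ 6.2 20.1] 5.9
```

View pics/w1.png

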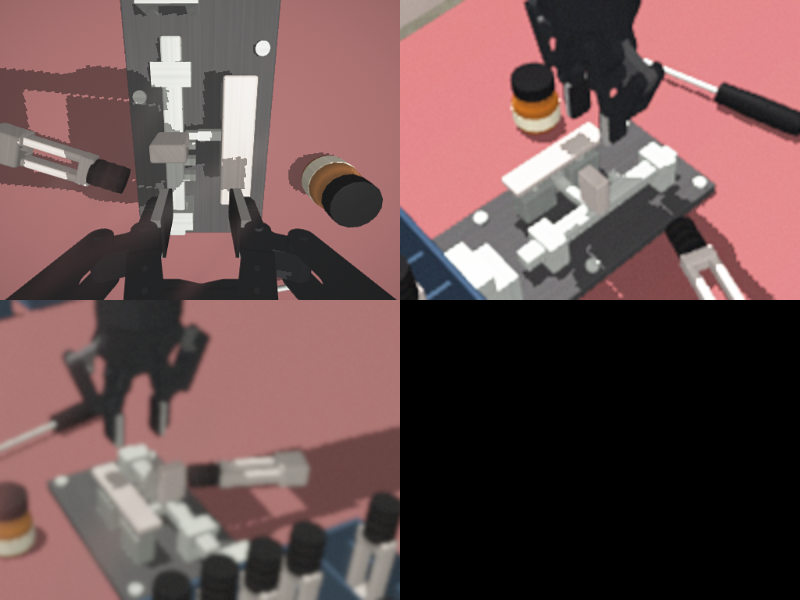

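The wrist view shows the lug at (170,150) and the bar at (240,140), with the two fingertips behind them at (165,195) and (235,195). I'll check the finger extents in dock coordinates.

```bash
python3 - <<'E'
from h import *
yd=np.array([np.cos(np.radians(81.1)),np.sin(np.radians(81.1))]); xd=np.array([yd[1],-yd[0]])
L=np.array([597.0,-7.5])-7*yd   # lug back face middle
s=telemetry.read_state(); t=s["tcp_pos"]; print(t.round(1),"tcp dock",((t[:2]-L)@xd).round(1),((t[:2]-L)@yd).round(1))
for n in("wrist","side","scene"):
    s=telemetry.read_state(); im,d=imaging.capture(n)
    if n=="wrist":
        m=imaging.camera_model(n);T=m["tool_from_camera"];K=m["mtx"]
        u,v=np.meshgrid(np.arange(512),np.arange(384))
        p=np.stack([(u-K[0,2])/K[0,0]*d,-(v-K[1,2])/K[1,1]*d,-d],-1)@T[:3,:3].T+T[:3,3]
        q=s["orientation"]; P=p@R.from_quat([q[1],q[2],q[3],q[0]]).as_matrix().T+s["tcp_pos"]
    else: P=pts(n,d)
    D=np.stack([(P[...,:2]-L)@xd,(P[...,:2]-L)@yd,P[...,2]],-1)
    for side in(-1,1):
        m=(d>0)&(D[...,2]>88)&(D[...,2]<115)&(abs(D[...,1]+20)<30)&(abs(D[...,0]-25)<50)&(side*(D[...,0]-25)>0)
        g=D[m]
        if len(g)>5: print(n,side,len(g),"x",np.percentile(g[:,0],[2,50,98]).round(1),"y",np.percentile(g[:,1],[2,50,98]).round(1),"zmin",np.percentile(g[:,2],[0,2]).round(1))
E
```

```text
[618.2 -36.5 102.8] tcp dock 25.5 -18.4
wrist -1 294 x [-4.2  6.8  8.1] y [-27.7 -10.8  -6.7] zmin [103.3 103.7]
wrist 1 291 x [43.8 45.2 56.3] y [-27.9 -11.   -6.7] zmin [103.6 104.1]
side -1 31 x [-4.9  1.9  7.3] y [-22.  -11.   -6.8] zmin [103.5 104. ]
side 1 58 x [43.6 44.9 50. ] y [-29.7 -17.1  -6.8] zmin [102.9 103.6]
scene -1 37 x [-4.4  6.2  7.2] y [-28.3 -12.   -6.3] zmin [105.7 105.9]
scene 1 20 x [42.6 48.5 54.4] y [-13.9  -9.8  -6.6] zmin [106.3 106.6]
```

Both fingers are well placed: x -5..7 behind the lug, 44..56 over the bar, and 6.7 mm clear of the lug. Now I'll descend.

Request:
carry_out --fingers '[0.42,0.42,0.42,0.42,0.42,0.42,0.42,0.42,0.42,0.42,0.42]' --pt "0 0 -10" --pt "0 0 -10" --pt "0 0 -8" --pt "0 0 -4" --pt "0 0 0" --pt "0 0 -3" --pt "0 0 -3" --pt "0 0 -3" --pt "0 0 -2" --pt "0 0 0" --pt "0 0 0" --spin '[0,0,0,0,0,0,0,0,0,0,0]'

```text
clock: 4.0
tcp_pos: [617.8, -36.4, 58.7]
orientation: [0.0, 0.76, 0.65, 0.0]
wrist_force: [-0.4, 0.5, 4.3]
grip_width: 0.42
grasp_force: 2.4
```

```bash
cat > look.py <<'E'
from h import *
yd=np.array([np.cos(np.radians(81.1)),np.sin(np.radians(81.1))]); xd=np.array([yd[1],-yd[0]])
L=np.array([597.0,-7.5])-7*yd
s=telemetry.read_state(); t=s["tcp_pos"]; f=s["wrist_force"]
print(t.round(1),"F",f.round(1),"dock",((t[:2]-L)@xd).round(1),((t[:2]-L)@yd).round(1),"Fy",(f[:2]@yd).round(1))
for n in("side","scene"):
    im,d=imaging.capture(n); P=pts(n,d)
    D=np.stack([(P[...,:2]-L)@xd,(P[...,:2]-L)@yd,P[...,2]],-1)
    for nm,c,lo,hi in(("bar",(abs(D[...,0]-50)<10)&(D[...,1]>-36)&(D[...,1]<56),48,70),("lug",(abs(D[...,0])<11)&(D[...,1]>-6)&(D[...,1]<70),74,82)):
        hsv=cv2.cvtColor(im,cv2.COLOR_RGB2HSV)
        g=D[(d>0)&c&(D[...,2]>lo)&(D[...,2]<hi)&(hsv[...,2]>120)]
        if len(g)>5: print(n,nm,len(g),"z",np.median(g[:,2]).round(1),"y",np.percentile(g[:,1],[2,50,98]).round(1))
E
python3 look.py
```

```text
[617.8 -36.4  58.7] F [-0.4  0.5  4.3] dock 25.0 -18.4 Fy 0.5
side bar 364 z 58.9 y [-32.1  21.8  54.8]
side lug 91 z 77.0 y [ 0.1  7.4 13.9]
scene bar 313 z 60.5 y [-33.5  17.9  53.9]
scene lug 70 z 78.4 y [ 0.6 10.1 14.1]
```

Request:
carry_out --fingers '[0.42,0.42,0.42,0.42,0.42]' --pt "0 0 -2" --pt "0 0 -2" --pt "0 0 -1" --pt "0 0 -1" --pt "0 0 0" --spin '[0,0,0,0,0]'

```text
clock: 4.6
tcp_pos: [617.8, -36.5, 52.9]
orientation: [0.0, 0.76, 0.65, 0.0]
wrist_force: [-0.9, -0.4, 7.6]
grip_width: 0.425
grasp_force: 3.6
```

```bash
python3 look.py
```

```text
[617.8 -36.5  52.9] F [-0.9 -0.4  7.6] dock 25.1 -18.4 Fy -0.6
side bar 364 z 53.2 y [-31.9  20.3  54.3]
side lug 93 z 76.9 y [ 0.   7.6 13.6]
scene bar 329 z 54.8 y [-32.3  15.5  54.7]
scene lug 68 z 78.6 y [ 0.3  9.4 14.4]
```

The catch is fully pressed. Next I'll push along dock +y.

Request:
carry_out --fingers '[0.42,0.42,0.42,0.42,0.42,0.42,0.42,0.42,0.42,0.42,0.42,0.42,0.42,0.42,0.42,0.42]' --pt "0.46 2.96 0" --pt "0.46 2.96 0" --pt "0.46 2.96 0" --pt "0.46 2.96 0" --pt "0.46 2.96 0" --pt "0.46 2.96 0" --pt "0.46 2.96 0" --pt "0.46 2.96 0" --pt "0.46 2.96 0" --pt "0.46 2.96 0" --pt "0.46 2.96 0" --pt "0.46 2.96 0" --pt "0.46 2.96 0" --pt "0.46 2.96 0" --pt "0.46 2.96 0" --pt "0 0 0" --spin '[0,0,0,0,0,0,0,0,0,0,0,0,0,0,0,0]'

```text
clock: 6.3
tcp_pos: [624.9, 6.9, 53.0]
orientation: [0.001, 0.76, 0.65, -0.0]
wrist_force: [-1.2, -6.1, 7.9]
grip_width: 0.423
grasp_force: 4.1
```

```bash
python3 look.py
```

```text
[624.9   6.9  53. ] F [-1.2 -6.1  7.9] dock 25.3 25.5 Fy -6.3
side bar 159 z 53.3 y [-6.  41.1 55.5]
side lug 114 z 77.1 y [33.8 44.  50.9]
scene bar 279 z 54.8 y [-32.9  23.5  54.5]
scene lug 70 z 78.6 y [38.4 48.3 51.5]
```

Request:
carry_out --fingers '[0.42,0.42,0.42,0.42,0.42,0.42]' --pt "0.25 1.5 0" --pt "0.25 1.5 0" --pt "0.25 1.5 0" --pt "0.25 1.5 0" --pt "0.25 1.5 0" --pt "0 0 0" --spin '[0,0,0,0,0,0]'

```text
clock: 7.0
tcp_pos: [626.0, 14.1, 53.0]
orientation: [0.001, 0.76, 0.65, -0.0]
wrist_force: [-2.1, -6.7, 7.6]
grip_width: 0.42
grasp_force: 4.6
```

Request:
carry_out --fingers '[0.42,0.42,0.42]' --pt "0.15 1 0" --pt "0.15 1 0" --pt "0 0 0" --spin '[0,0,0]'

```text
clock: 7.3
tcp_pos: [626.1, 14.6, 53.0]
orientation: [0.002, 0.76, 0.65, -0.001]
wrist_force: [-3.3, -14.7, 7.8]
grip_width: 0.417
grasp_force: 8.8
```

```bash
python3 look.py
```

```text
[626.1  14.6  53. ] F [ -3.3 -14.7   7.8] dock 25.4 33.4 Fy -15.0
side bar 130 z 53.5 y [-34.3  44.6  55.2]
side lug 105 z 77.0 y [42.8 51.7 58.3]
scene bar 265 z 54.8 y [-33.2  17.3  55.3]
scene lug 66 z 78.5 y [46.2 55.1 59.6]
```

The force has risen at the end stop and the lug front is at 59 mm (45 mm of travel). I'll nudge once more to confirm, ease back off the lug with the catch still held, then lift.

Request:
carry_out --fingers '[0.42,0.42]' --pt "0.15 1 0" --pt "0 0 0" --spin '[0,0]'

```text
clock: 7.6
tcp_pos: [626.1, 14.7, 53.0]
orientation: [0.002, 0.76, 0.65, -0.002]
wrist_force: [-5.6, -19.6, 8.9]
grip_width: 0.421
grasp_force: 10.9
```

Request:
carry_out --fingers '[0.42,0.42,0.42,0.42,0.42,0.42,0.42,0.42,0.42,0.42,0.42,0.42,0.42,0.42,0.42]' --pt "-0.3 -2 0" --pt "-0.3 -2 0" --pt "-0.3 -2 0" --pt "0 0 0" --pt "0 0 3" --pt "0 0 3" --pt "0 0 4" --pt "0 0 5" --pt "0 0 10" --pt "0 0 20" --pt "0 0 25" --pt "0 0 30" --pt "0 0 30" --pt "0 0 20" --pt "0 0 0" --spin '[0,0,0,0,0,0,0,0,0,0,0,0,0,0,0]'

```text
clock: 9.1
tcp_pos: [626.0, 12.3, 205.5]
orientation: [0.002, 0.76, 0.65, 0.001]
wrist_force: [0.1, 1.2, 0.7]
grip_width: 0.419
grasp_force: 0.0
```

```bash
python3 look.py; python3 - <<'E'
from h import *
im,d=imaging.capture("side"); cv2.imwrite("pics/end.png",cv2.resize(im[100:310,110:390],(800,600))[:,:,::-1])
E
```

```text
[626.   12.3 205.5] F [0.1 1.2 0.7] dock 25.6 31.0 Fy 1.2
side bar 467 z 63.2 y [-33.6  12.8  54.6]
side lug 100 z 77.1 y [45.4 52.2 58.7]
scene bar 354 z 64.8 y [-33.9  13.7  54.3]
scene lug 75 z 78.3 y [46.7 54.8 59. ]
```

View pics/end.png

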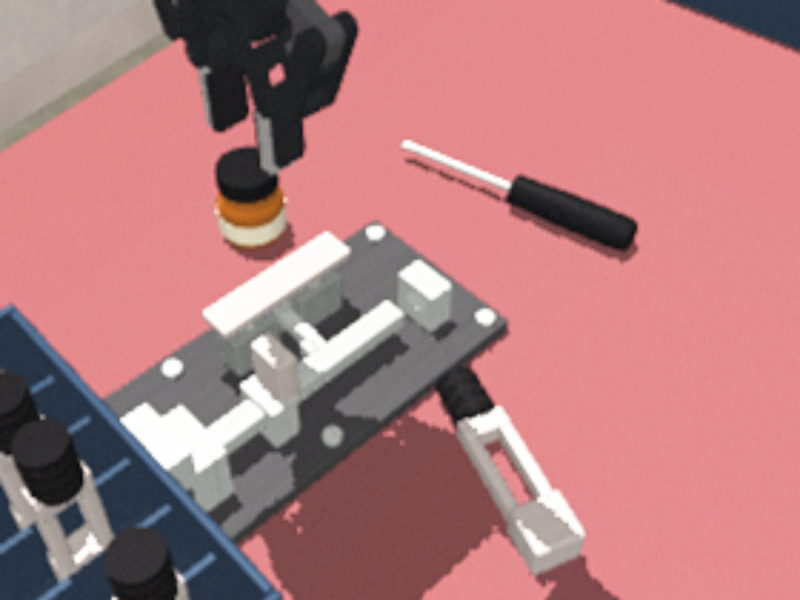

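The picture shows the bar back up at (275,280), the bolt in the keeper at (190,440) with its lug at (275,365), the hand clear, and the jar, driver and peg where they were.

```bash
python3 -c "
from plant import manip; print(manip.close_job())"
```

```text
the job is handed in; nothing more can be done
None
```

The tray is locked to its dock: the bolt is at its 45 mm end stop in the keeper loop, the catch is back up, the hand is clear, the loose items show no sign of having moved, and the job was handed in at about 9 s on the robot's clock.

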